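# Run a finger along the rollover lane

## Robot

A 6-joint arm with a two-finger parallel gripper is mounted at the origin on the work surface. World frame = base frame: x ahead of the robot, y to its left, z up, the work surface at z = 0. Lengths are in m, angles in rad, forces in N, time in s.
With the tool pointing down it reaches from about 0.375 to 0.9 m from the base axis. Payload 3.1 kg.
Tool frame: the origin (TCP) lies midway between the tips of the shut fingers; the grasp point (between the pads) lies 19 mm behind it; z points along the fingers, y is the line along which they close (so a half turn about z gives the same grasp; the last joint's range is limited). The gripper opens to 85 mm and grips with 20 to 120 N. Pads are 22 mm wide; open, the fingers measure 114 mm over their backs; the gripper's body (76 mm by 85 mm) begins 54 mm behind the grasp point. The pads swing forward as they close: fully open they stand 13 mm farther back than shut.
Start: joints at [-0.178, 0.527, 1.433, -0, 1.181, -0.178], TCP at [0.625, 0, 0.231] pointing down, gripper open.
Joint ranges: [-3.08, 3.08], [-0.75, 2.2], [0.22, 2.44], [-1.43, 4.57], [0, 2.65], [-2.85, 2.85]. Speed limits (rad/s): [2.79, 2.79, 3.14, 3.14, 3.14, 3.14].

## Interface

Orientations are given as a unit quaternion [x, y, z, w].
In Python, from cell import status, viewer, workorder gives the robot as it stands.
- The arm moves only by the tool send_rows, never from a script. Its argument "series" is a list of rows, each a list of 3 entries, a list of its own where there are three numbers: the shift along the tool's x, y, z in mm, then the turn, a rotation vector about the tool's x, y, z in degrees, then the closure, from -1 (fully open) to 1 (shut). A call has 1 to 12 rows; each row is the pose to reach, as a shift and turn from the pose commanded when the call began, along the tool's axes at that moment; what a row does not reach only later rows make up. A row lasts 1/8 s, in which the tool goes at most 62.5 mm and 10.7 degrees, less where a joint would pass 70% of its speed; a pose out of reach is approached as far as the arm can. A call with a gripper value outside its range is refused whole. The fingers move at their own pace and stop on an object; the grip force is fixed at half the most. Time passes only in rows, so rows that repeat a pose let the fingers close. It gives the time, the measured TCP pose, the force, the opening and the grip force at its end, in the units of the state.
- status.read_state(): the state, without advancing time (a new reading comes with each control period).
- viewer.capture(name): name is "scene" or "side" or "wrist"; returns the picture (400x640x3 uint8, red, green, blue); there is no depth.
- viewer.camera_info(name): a dict with "fov_y" (degrees; the focal length in pixels is half the picture's height over the tangent of half this angle, whatever the lens; pixels are square), "cx", "cy" (the principal point, pixels), "R" (3x3) and "t" (3): a world point X has camera coordinates R X + t; the wrist camera has in their place "mount" (4x4, takes a point from camera to tool coordinates, whose origin is the TCP and whose axes are the flange's). Camera axes: x right, y down, z forward; pixel columns grow to the right and rows downward; lengths in m; the calibration is good to about 2 mm. A picture is of the moment at which its call begins: read the wrist's pose just before it. camera_info takes no time and is no camera call.
- workorder.sign_off(): hands the job in; it is judged then, once.
The state is a dict: "time": time; "joints": joint angles; "qd": joint speeds; "joint_torque": joint torques, N m; "tcp_pos": TCP position; "eef_rot": TCP orientation; "force": force on the tool from outside, world axes, zero at the start; "moment": the same for the moment, N m; "gripper_width": finger opening in m; "grasp_force": force on a finger pad.
Only numpy, scipy, OpenCV 4.12 (cv2) and the standard library are available. Lean on these libraries where they do the work, as an engineer would, in place of code of your own. Each camera call takes 0.05 s, during which the arm holds its last target. There are 200 camera calls.

## Task

Check the curved row of four rollover buttons on the playfield panel: with the gripper's fingers closed together, run the fingertips along the lane from the mushroom-post end, staying low over the lane (tips within about 2 cm of the panel), and press each button clearly down in turn, letting it spring back before the next. Finish on the fourth and last button, still holding it down there when the program ends, and push only lightly throughout. Leave the straight row of three buttons and all the loose things alone, and pick nothing up.

Things in the scene. Friction and masses are not known exactly. Their poses are not given: they have to be found in the camera images.
- panel: blue playfield panel, 360 (x) x 240 (y) x 15 mm thick, fixed flat on the table at any yaw; origin at the centre of its underside, z up. A dark wooden lane 42 wide curves along its +y half: an arc of radius 200 about (0, -155) in the panel's frame, bulging to +y. A wire guide, top 14 mm above the panel, runs 34 mm outside the lane's centre line
- post (a point): centre of the foot, on the panel's top face, of the fixed white mushroom post (52 dia x 36 mm high) that stands at the lane's start
- cup (a point): centre, on the panel's top face, of the flat steel plate (42 dia, 2 mm high) at the lane's finish
- lane1 (a joint): button 1 of the curved row, counted from the mushroom post: 0 = up, 0.006 m = fully down. White dome 20 mm dia; its spring takes 0.8 N at the top to 3.2 N at the bottom and lifts it when let go
- lane1_top (a point): centre of the top of button 1 of the curved row (moves down with it; 8 mm above the panel when up). Neighbours are 65 mm apart along the lane
- lane2 (a joint): button 2 of the curved row, counted from the mushroom post: 0 = up, 0.006 m = fully down. White dome 20 mm dia; its spring takes 0.8 N at the top to 3.2 N at the bottom and lifts it when let go
- lane2_top (a point): centre of the top of button 2 of the curved row (moves down with it; 8 mm above the panel when up). Neighbours are 65 mm apart along the lane
- lane3 (a joint): button 3 of the curved row, counted from the mushroom post: 0 = up, 0.006 m = fully down. White dome 20 mm dia; its spring takes 0.8 N at the top to 3.2 N at the bottom and lifts it when let go
- lane3_top (a point): centre of the top of button 3 of the curved row (moves down with it; 8 mm above the panel when up). Neighbours are 65 mm apart along the lane
- lane4 (a joint): button 4 of the curved row, counted from the mushroom post: 0 = up, 0.006 m = fully down. White dome 20 mm dia; its spring takes 0.8 N at the top to 3.2 N at the bottom and lifts it when let go
- lane4_top (a point): centre of the top of button 4 of the curved row (moves down with it; 8 mm above the panel when up). Neighbours are 65 mm apart along the lane
- gap12 (a point): point on the lane's centre line, on the panel's top face, half-way between curved-row buttons 1 and 2; axes as the panel's
- gap23 (a point): point on the lane's centre line, on the panel's top face, half-way between curved-row buttons 2 and 3; axes as the panel's
- gap34 (a point): point on the lane's centre line, on the panel's top face, half-way between curved-row buttons 3 and 4; axes as the panel's
- other1 (a joint): button 1 of the straight row of three, at (-60, -90) in the panel's frame: 0 = up, 0.006 m = fully down; same size and spring as the curved row's; to be left alone
- other2 (a joint): button 2 of the straight row of three, at (0, -90) in the panel's frame: 0 = up, 0.006 m = fully down; same size and spring as the curved row's; to be left alone
- other3 (a joint): button 3 of the straight row of three, at (60, -90) in the panel's frame: 0 = up, 0.006 m = fully down; same size and spring as the curved row's; to be left alone
- coil: solenoid coil on a black bobbin, 30 dia x 38 high (mm), loose, standing on the panel beside the lane; origin at the centre of its underside; to be left alone
- relay: small black and steel relay, 26 x 22 x 33 high (mm), loose, standing on the panel beside the lane; origin at the centre of its underside; to be left alone
- collar_ring: black rubber ring, 32 dia x 12 high (mm), loose, standing on the panel beside the lane; origin at the centre of its underside; to be left alone
- screw_jar: small clear jar with steel cap, 28 dia x 36 high (mm), loose, standing on the panel beside the lane; origin at the centre of its underside; to be left alone
- driver: orange-handled screwdriver lying on the table, loose, beside the panel; to be left alone
- spanner: steel spanner lying on the table, loose, beside the panel; to be left alone
- cleaner: white bottle, 60 dia x 150 high, standing on the table (mm), loose, beside the panel; to be left alone

How it is judged:
By the outcome, as a careful person would: the job done as asked, in the order asked, and still so for the second after the job is handed in, while the arm keeps its last pose, push and grip.
It also fails if it takes over 48 s, if anything falls off the work surface, if the arm or the gripper's body presses on something with over 40 N, if the wrist force passes 120 N, or if a joint passes its speed limit or range.

## Working session

There is one attempt and no reset: what is moved stays moved. The work goes in short steps, Python scripts to look and compute and a tool call to move; the robot and the scene stay as the last step left them, time stands still between calls to the robot, and variables do not carry over. Pictures are saved under pics/ and viewed, at most 10 in all, crops included, and the job is handed in when it is done.

Besides the shell and the picture viewer there is one more tool, called after "Request:" by a JSON object that holds its "api" and its "payload". send_rows: Moves the arm, as the interface text tells. Its arguments: {"type":"object","properties":{"series":{"type":"array"}},"required":["series"]}

```bash
mkdir -p pics; python3 - <<'E'
from cell import status, viewer
import cv2
s=status.read_state(); print(s['time'],s['tcp_pos'],s['eef_rot'],s['gripper_width'],s['force'])
for n in ["scene","wrist"]:
    print(n,viewer.camera_info(n)); cv2.imwrite(f"pics/{n}0.png",viewer.capture(n)[:,:,::-1])
print("side",viewer.camera_info("side"))
E
```

```text
0.0 [6.24286028e-01 1.64834389e-04 2.30336773e-01] [ 7.07103209e-01  7.07109517e-01 -6.18778071e-04 -8.94199373e-04] 0.08535006222010601 [ 0.19373376  0.136136   -0.19842976]
scene {'fov_y': 52.84806947797744, 'cx': 324.7367201252359, 'cy': 197.4881199328244, 'R': array([[-0.7028143 ,  0.71120653,  0.01540516],
       [ 0.41709425,  0.4295219 , -0.80096399],
       [-0.57626768, -0.55650355, -0.5985143 ]]), 't': array([ 0.42803615, -0.17073035,  1.47008276])}
wrist {'fov_y': 70.96381057495427, 'cx': 324.02435514211595, 'cy': 201.4448912417044, 'mount': array([[ 2.77486054e-04, -9.46992776e-01, -3.21254737e-01,
         8.19740990e-02],
       [ 9.99999897e-01,  3.78121112e-04, -2.50866140e-04,
         2.28994518e-04],
       [ 3.59041620e-04, -3.21254634e-01,  9.46992783e-01,
        -1.42125632e-01],
       [ 0.00000000e+00,  0.00000000e+00,  0.00000000e+00,
         1.00000000e+00]])}
side {'fov_y': 54.49648995578792, 'cx': 321.78909853458765, 'cy': 200.89882280209102, 'R': array([[ 0.92144819, -0.38815383, -0.01642654],
       [-0.29327182, -0.66722968, -0.68468694],
       [ 0.25480358,  0.63572098, -0.72865216]]), 't': array([-0.53641748,  0.17302874,  1.05258329])}
```

View pics/scene0.png

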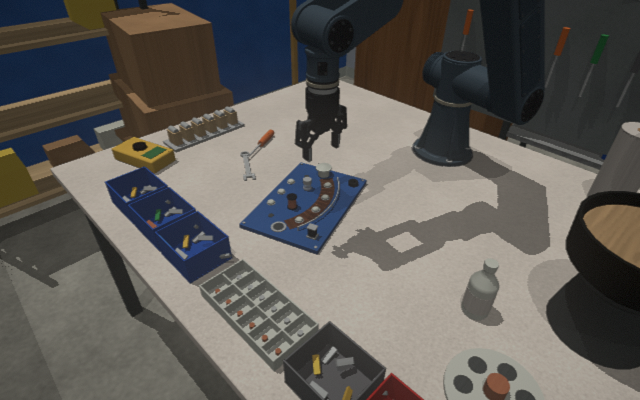

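View pics/wrist0.png

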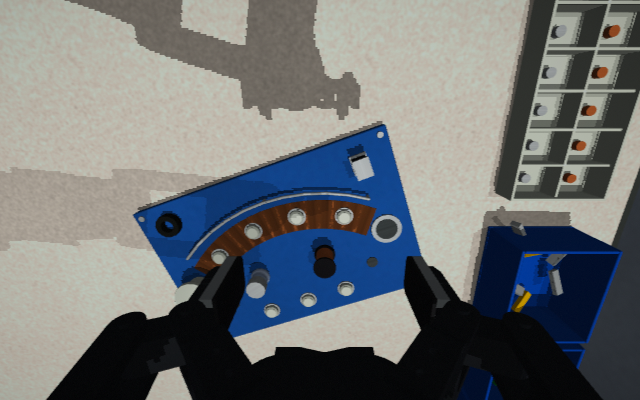

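```bash
cat > h.py <<'E'
import numpy as np
from cell import status, viewer
from scipy.spatial.transform import Rotation as Ro
from scipy.optimize import least_squares
def proj(X,pos,q):
    i=viewer.camera_info("wrist"); f=200/np.tan(np.radians(i['fov_y']/2)); M=i['mount']
    T=Ro.from_quat(q).inv().apply(np.atleast_2d(X)-pos)
    C=(T-M[:3,3])@M[:3,:3]
    return np.c_[f*C[:,0]/C[:,2]+i['cx'],f*C[:,1]/C[:,2]+i['cy']]
def lane(a): return np.c_[200*np.sin(a),-155+200*np.cos(a)]/1000
OTH=np.array([[-60,-90],[0,-90],[60,-90]])/1000
CUP=None
def world(P,p,z): 
    c,s=np.cos(p[2]),np.sin(p[2]); return np.c_[P@np.array([[c,s],[-s,c]])+p[:2],np.full(len(P),z)]
def lane_ang(p): return p[3]+0.325*np.arange(4)
E
python3 - <<'E'
from h import *
import cv2
im=cv2.imread("pics/wrist0.png"); g=im.min(2)
pos=[6.24286028e-01,1.64834389e-04,2.30336773e-01]; q=[7.07103209e-01,7.07109517e-01,-6.18778071e-04,-8.94199373e-04]
raw=[(219,257),(253,232),(297,216),(344,216),(272,311),(308,300),(346,289)]
px=[]
for u,v in raw:
    w=g[v-11:v+12,u-11:u+12]; ys,xs=np.nonzero(w>w.max()*.6); px.append((u-11+xs.mean(),v-11+ys.mean()))
px=np.array(px);print(px.round(1).tolist())
def pred(p): return proj(np.r_[world(lane(lane_ang(p)),p,.021),world(OTH,p,.021)],pos,q)
r=least_squares(lambda p:(pred(p)-px).ravel(),[.6,.05,.25,-.49])
print(r.x,(pred(r.x)-px).round(1).tolist())
p=r.x;np.save("p.npy",p)
a=lane_ang(p);print("buttons",world(lane(a),p,.023).round(4).tolist())
cn=world(np.array([[-.18,-.12],[.18,-.12],[.18,.12],[-.18,.12]]),p,.015);print("corners px",proj(cn,pos,q).round().tolist(), cn.round(3).tolist())
cv2.imwrite("pics/crop0.png",cv2.resize(im[110:350,120:440],None,fx=2.4,fy=2.4,interpolation=cv2.INTER_CUBIC))
E
```

```text
[[218.7, 256.2], [252.9, 231.5], [296.6, 217.7], [344.0, 216.6], [272.0, 311.1], [308.2, 300.0], [345.9, 289.1]]
[ 0.57061116 -0.10943862  0.3358171  -0.48915289] [[0.2, 0.6], [-0.4, -0.3], [-0.1, -0.9], [0.5, -0.3], [-0.6, 0.2], [0.1, 0.6], [0.4, 0.4]]
buttons [[0.4748, -0.1201, 0.023], [0.5258, -0.0803, 0.023], [0.5869, -0.0588, 0.023], [0.6516, -0.058, 0.023]]
corners px [[211.0, 343.0], [429.0, 281.0], [387.0, 123.0], [132.0, 213.0]] [[0.44, -0.282, 0.015], [0.78, -0.163, 0.015], [0.701, 0.063, 0.015], [0.361, -0.055, 0.015]]
```

View pics/crop0.png

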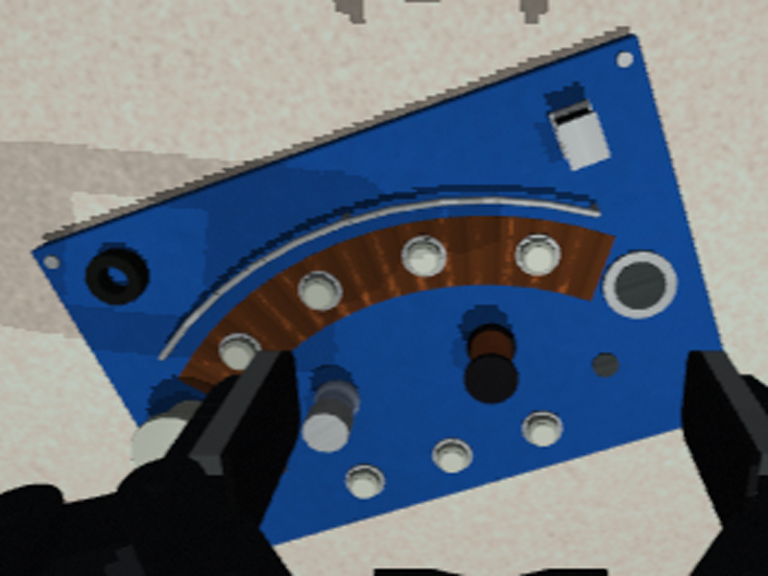

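The wrist view shows the four lane buttons at about (219,256), (253,232), (297,218) and (344,217). The post is lower left and the cup lower right, and the panel fit agrees to under 1 px. Next I close the gripper and go above button 1.

Request:
{"api": "send_rows", "payload": {"series": [[[-30,-37,0],[0,0,0],1],[[-60,-75,0],[0,0,0],1],[[-90,-112,0],[0,0,0],1],[[-120,-150,0],[0,0,0],1],[[-120,-150,40],[0,0,0],1],[[-120,-150,80],[0,0,0],1],[[-120,-150,120],[0,0,0],1],[[-120,-150,140],[0,0,0],1],[[-120,-150,140],[0,0,0],1],[[-120,-150,140],[0,0,0],1],[[-120,-150,140],[0,0,0],1]]}}

```text
time: 1.48
tcp_pos: [0.4757, -0.1203, 0.0924]
eef_rot: [0.707, 0.707, 0.0, 0.001]
force: [-0.2, -0.9, 0.1]
gripper_width: -0.0003
grasp_force: 0.0
```

```bash
python3 - <<'E'
from h import *
import cv2
s=status.read_state(); print(s['time'],s['tcp_pos'],s['eef_rot'],s['gripper_width'],s['force'])
im=viewer.capture("wrist")[:,:,::-1].copy()
p=np.load("p.npy")
B=proj(world(lane(lane_ang(p)),p,.021),s['tcp_pos'],s['eef_rot']); print(B.round(1).tolist(), proj(s['tcp_pos'],s['tcp_pos'],s['eef_rot']))
for u,v in B: cv2.drawMarker(im,(int(round(u)),int(round(v))),(0,0,255),0,6,1)
cv2.imwrite("pics/wrist1.png",im)
E
```

```text
1.475 [ 0.47572923 -0.12030392  0.0923555 ] [7.07074295e-01 7.07138259e-01 3.60867136e-04 1.13722442e-03] -0.00026479798501180074 [-0.21227006 -0.8800536   0.14300122]
[[322.5, 212.2], [388.8, 163.8], [472.9, 135.3], [560.0, 134.2]] [[323.67734278 257.18828074]]
```

View pics/wrist1.png

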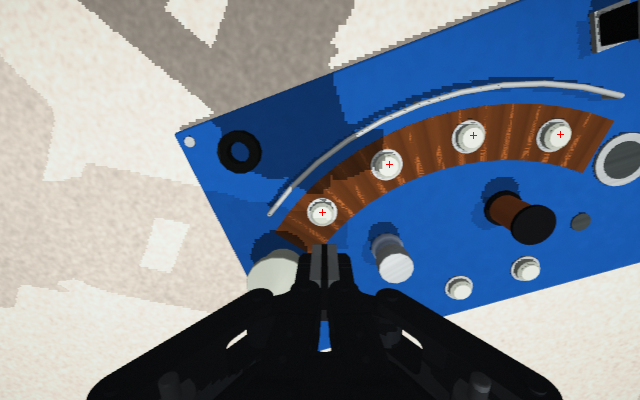

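Markers land on all four domes within about 1 mm. Post head is at about (274,275), jar cap at (397,268) and coil top at (533,225). I'll check the clearances before going down.

```bash
python3 - <<'E'
from h import *
p=np.load("p.npy");pos=[.47573,-.12030,.09236];q=[7.07074295e-01,7.07138259e-01,3.60867136e-04,1.13722442e-03]
for n,px,z in [("post",(274,275),.051),("jar",(397,268),.051),("coil",(533,225),.053)]:
    r=least_squares(lambda x:(proj([x[0],x[1],z],pos,q)-px).ravel(),[.5,-.1]).x
    d=r-p[:2];c,s=np.cos(p[2]),np.sin(p[2]);l=np.array([c*d[0]+s*d[1],-s*d[0]+c*d[1]])
    print(n,r.round(3),l.round(3),"rad",np.hypot(l[0],l[1]+.155).round(3),"ang",np.arctan2(l[0],l[1]+.155).round(3))
P=p.copy()
A=lane_ang(P)[0]+.325*np.arange(0,3.1,.5)
W=world(lane(A),p,0);print((W*1000).round(1).tolist())
E
```

```text
post [ 0.438 -0.159] [-0.142 -0.004] rad 0.207 ang -0.752
jar [ 0.531 -0.153] [-0.052 -0.028] rad 0.137 ang -0.39
coil [ 0.623 -0.117] [ 0.047 -0.025] rad 0.138 ang 0.346
[[474.8, -120.1, 0.0], [498.7, -98.1, 0.0], [525.8, -80.3, 0.0], [555.5, -67.1, 0.0], [586.9, -58.8, 0.0], [619.2, -55.8, 0.0], [651.6, -58.0, 0.0]]
```

Request:
{"api": "send_rows", "payload": {"series": [[[0,-1,20],[0,0,0],1],[[0,-1,40],[0,0,0],1],[[0,-1,55],[0,0,0],1],[[0,-1,64],[0,0,0],1],[[0,-1,64],[0,0,0],1],[[0,-1,64],[0,0,0],1]]}}

```text
time: 2.28
tcp_pos: [0.4743, -0.1201, 0.0277]
eef_rot: [0.707, 0.707, 0.0, 0.0]
force: [0.5, 0.4, -1.5]
gripper_width: -0.0003
grasp_force: 0.0
```

Request:
{"api": "send_rows", "payload": {"series": [[[0,0,3],[0,0,0],1],[[0,0,6],[0,0,0],1],[[0,0,8],[0,0,0],1],[[0,0,8],[0,0,0],1],[[0,0,8],[0,0,0],1]]}}

```text
time: 2.9
tcp_pos: [0.4743, -0.1201, 0.0195]
eef_rot: [0.707, 0.707, 0.0, 0.0]
force: [1.2, 0.5, 2.3]
gripper_width: 0.0002
grasp_force: 1.1
```

```bash
python3 - <<'E'
from h import *
import cv2
F=[]
for i in range(4):
    im=viewer.capture("wrist"); s=status.read_state(); F.append(s['force'])
print(s['tcp_pos'],np.round(F,2).tolist())
cv2.imwrite("pics/wrist2.png",cv2.resize(im[120:320,200:470,::-1],None,fx=2.8,fy=2.8,interpolation=cv2.INTER_CUBIC))
E
```

```text
[ 0.47431951 -0.12013348  0.0194445 ] [[0.51, 1.06, 1.71], [1.37, 0.15, 2.67], [0.28, 0.14, 2.58], [0.98, -0.36, 2.68]]
```

View pics/wrist2.png

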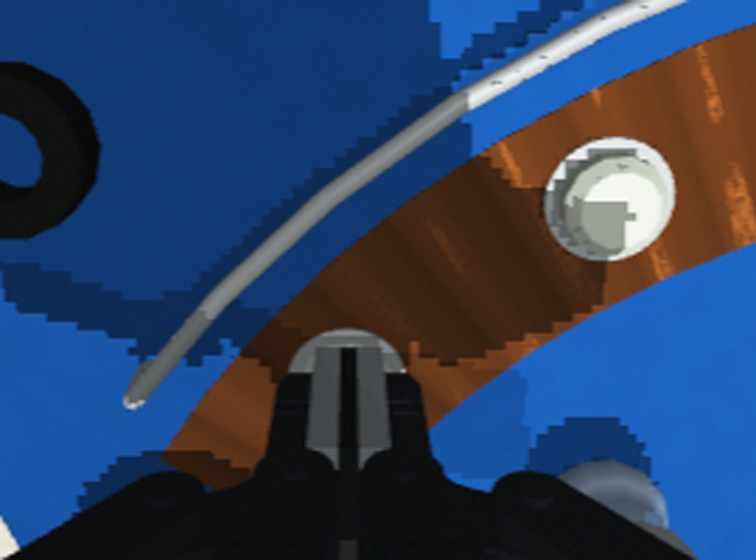

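Tips sit centred on button 1 at crop (345,350), which is pushed down at about 2.4 N. I'll press a little deeper, let it spring back and run on to button 2.

Request:
{"api": "send_rows", "payload": {"series": [[[0,0,1.5],[0,0,0],1],[[0,0,1.5],[0,0,0],1],[[0,0,1.5],[0,0,0],1],[[0,0,-4],[0,0,0],1],[[0,0,-8],[0,0,0],1],[[0,0,-8],[0,0,0],1],[[11.5,12,-8],[0,0,0],1],[[22,24.4,-8],[0,0,0],1],[[31.5,37.7,-8],[0,0,0],1],[[40,51.5,-8],[0,0,0],1],[[40,51.5,-8],[0,0,0],1],[[40,51.5,-8],[0,0,0],1]]}}

```text
time: 4.6
tcp_pos: [0.5251, -0.0798, 0.0272]
eef_rot: [0.707, 0.707, -0.0, -0.0]
force: [0.3, 0.6, 0.1]
gripper_width: 0.0002
grasp_force: 0.0
```

Request:
{"api": "send_rows", "payload": {"series": [[[0,0,4],[0,0,0],1],[[0,0,8],[0,0,0],1],[[0,0,9.5],[0,0,0],1],[[0,0,9.5],[0,0,0],1],[[0,0,9.5],[0,0,0],1],[[0,0,9.5],[0,0,0],1]]}}

```text
time: 5.35
tcp_pos: [0.5252, -0.0801, 0.0179]
eef_rot: [0.707, 0.707, -0.0, -0.0]
force: [-1.6, -1.2, 1.9]
gripper_width: -0.0002
grasp_force: 1.4
```

```bash
python3 - <<'E'
from h import *
import cv2
F=[]
for i in range(4):
    im=viewer.capture("wrist"); s=status.read_state(); F.append(s['force'])
print(s['time'],s['tcp_pos'],np.round(F,2).tolist())
p=np.load("p.npy")
print(proj(world(lane(lane_ang(p)),p,.021),s['tcp_pos'],s['eef_rot']).round(1).tolist())
cv2.imwrite("pics/wrist3.png",cv2.resize(im[80:330,180:500,::-1],None,fx=2.4,fy=2.4,interpolation=cv2.INTER_CUBIC))
E
```

```text
5.55 [ 0.52530508 -0.07996845  0.01782989] [[-2.13, -1.34, 3.33], [-1.54, -1.91, 2.58], [-0.94, -1.45, 3.38], [-2.34, -0.81, 2.62]]
[[240.7, 317.9], [324.6, 260.5], [438.0, 225.6], [558.6, 224.3]]
```

View pics/wrist3.png

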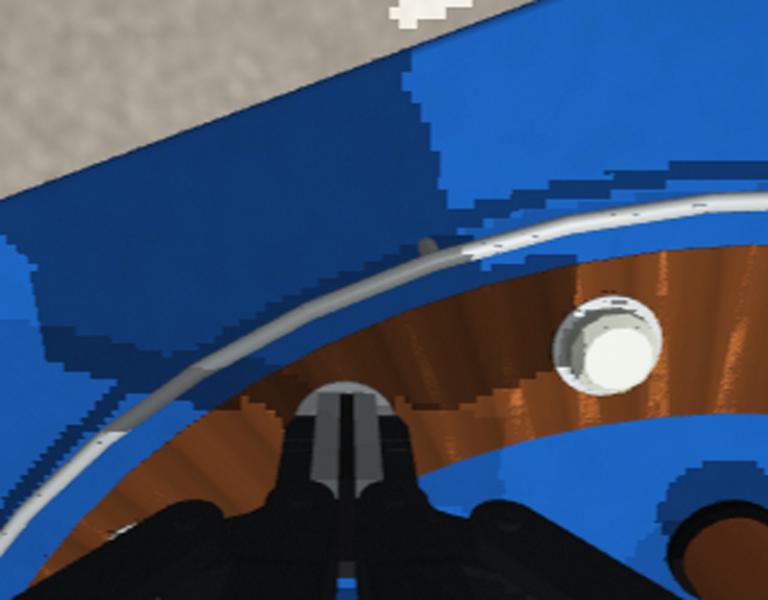

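Button 2 is down under the tips at about 3 N, and button 3 at crop (610,348) is where predicted. On to button 3.

Request:
{"api": "send_rows", "payload": {"series": [[[0,0,-5],[0,0,0],1],[[0,0,-9.5],[0,0,0],1],[[0,0,-9.5],[0,0,0],1],[[7,15,-9.5],[0,0,0],1],[[13,30,-9.5],[0,0,0],1],[[17.6,45.8,-9.5],[0,0,0],1],[[21,61.5,-9.5],[0,0,0],1],[[21,61.5,-9.5],[0,0,0],1],[[21,61.5,-9.5],[0,0,0],1]]}}

```text
time: 6.68
tcp_pos: [0.5866, -0.0585, 0.027]
eef_rot: [0.707, 0.707, -0.0, -0.0]
force: [-0.6, 0.0, -0.7]
gripper_width: -0.0001
grasp_force: 0.0
```

Request:
{"api": "send_rows", "payload": {"series": [[[0,0,4],[0,0,0],1],[[0,0,8],[0,0,0],1],[[0,0,9.5],[0,0,0],1],[[0,0,9.5],[0,0,0],1],[[0,0,9.5],[0,0,0],1],[[0,0,9.5],[0,0,0],1]]}}

```text
time: 7.42
tcp_pos: [0.5865, -0.0589, 0.0179]
eef_rot: [0.707, 0.707, -0.0, -0.0]
force: [-1.4, -0.6, 2.9]
gripper_width: -0.0
grasp_force: 1.4
```

```bash
python3 - <<'E'
from h import *
F=[]
for i in range(4):
    im=viewer.capture("wrist"); s=status.read_state(); F.append(s['force'])
print(s['time'],s['tcp_pos'],np.round(F,2).tolist())
E
```

```text
7.625 [ 0.58651722 -0.05891441  0.01777066] [[-0.95, 1.3, 3.59], [-1.17, -0.02, 2.94], [-1.56, 0.82, 3.13], [-2.4, 0.08, 3.03]]
```

Request:
{"api": "send_rows", "payload": {"series": [[[0,0,-5],[0,0,0],1],[[0,0,-9.5],[0,0,0],1],[[0,0,-9.5],[0,0,0],1],[[2.2,16,-9.5],[0,0,0],1],[[3,32.5,-9.5],[0,0,0],1],[[2.5,49,-9.5],[0,0,0],1],[[1,65,-9.5],[0,0,0],1],[[1,65,-9.5],[0,0,0],1],[[1,65,-9.5],[0,0,0],1]]}}

```text
time: 8.75
tcp_pos: [0.651, -0.0577, 0.027]
eef_rot: [0.707, 0.707, -0.0, -0.001]
force: [-0.9, 0.2, 0.1]
gripper_width: -0.0005
grasp_force: 0.0
```

Request:
{"api": "send_rows", "payload": {"series": [[[0,0,4],[0,0,0],1],[[0,0,8],[0,0,0],1],[[0,0,9.5],[0,0,0],1],[[0,0,9.5],[0,0,0],1],[[0,0,9.5],[0,0,0],1],[[0,0,9.5],[0,0,0],1]]}}

```text
time: 9.5
tcp_pos: [0.6515, -0.0579, 0.0178]
eef_rot: [0.707, 0.707, -0.0, -0.0]
force: [-2.6, 1.3, 2.4]
gripper_width: -0.0002
grasp_force: 1.4
```

```bash
python3 - <<'E'
from h import *
import cv2
F=[]
for i in range(4):
    im=viewer.capture("wrist"); s=status.read_state(); F.append(s['force'])
print(s['time'],s['tcp_pos'],np.round(F,2).tolist())
cv2.imwrite("pics/wrist4.png",im[:,:,::-1])
E
```

```text
9.7 [ 0.65187559 -0.05789527  0.01784692] [[-2.08, -0.11, 2.68], [-2.55, 0.2, 2.32], [-1.81, -0.07, 2.99], [-2.48, 0.35, 3.43]]
```

View pics/wrist4.png

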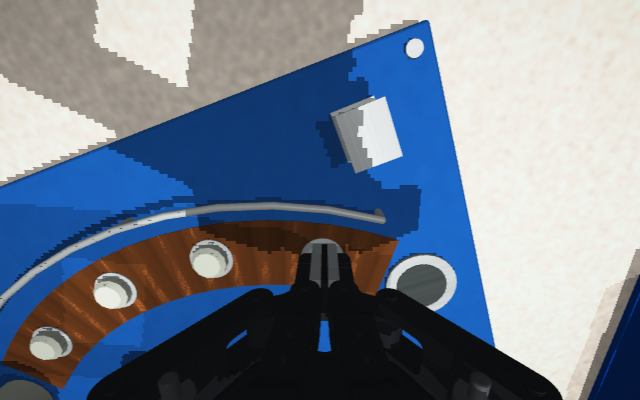

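Buttons 1–3 at (50,345), (115,292) and (211,260) have sprung back up. The tips hold button 4 down at (323,250) with about 3 N.

```bash
python3 -c "
from cell import workorder; print(workorder.sign_off())"
```

```text
the job is handed in; nothing more can be done
None
```

I pressed lane buttons 1 to 4 in order at about 3 N each, 1 to 3 have sprung back up, and button 4 was still held down when I handed the job in at about 9.7 s of the 48 s limit.

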